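Press both end stoppers of a skewer box home against a bent bracket

ROBOT

A 7-joint arm with a two-finger parallel gripper is mounted at the origin on a cart in front of the work surface, level with it; the furniture and walls round the work are solid. World frame = base frame: x ahead of the robot, y to its left, z up, the work surface at z = 0. Lengths are in mm, angles in rad, forces in N, time in s.
With the tool pointing down it reaches from about 425 to 1025 mm from the base axis. Payload 9.4 kg.
Tool frame: the origin (TCP) lies midway between the tips of the shut fingers; the grasp point (between the pads) lies 19 mm behind it; z points along the fingers, y is the line along which they close (so a half turn about z gives the same grasp; the last joint's range is limited). The gripper opens to 93 mm and grips with 3 to 60 N. Pads are 15 mm wide; open, the fingers measure 128 mm over their backs; the gripper's body (75 mm by 188 mm) begins 65 mm behind the grasp point.
Start: joints at [-1.374, 0.599, -0.003, 1.599, 0.002, 0.943, -0.08], TCP at [196.039, 697.992, 218.618] pointing down, gripper open.
Joint ranges: [-2.57, 2.57], [-0.35, 1.97], [-1.29, 1.29], [0.11, 2.56], [-1.05, 4.19], [0.11, 1.86], [-2.63, 2.63]. Speed limits (rad/s): [2.22, 2.22, 3.01, 3.01, 3.14, 3.14, 3.14].

INTERFACE

Orientations are given as a rotation vector (axis times angle).
In Python, from station import * gives the robot as it stands.
- The arm moves only by the shell command python3 -m jog 'ROWS' [FORCE]. ROWS is JSON, a list of rows, each a list of 3 entries, a list of its own where there are three numbers: the shift along the tool's x, y, z in cm, then the turn, a rotation vector about the tool's x, y, z in degrees, then the opening, from 0 (shut) to 1 (fully open). In form: [[[dx, dy, dz], [rx, ry, rz], hand], ...]. A call has exactly 10 rows; each row shifts and turns the commanded pose from where the row before left it, along the tool's axes as they then stand; what a row does not reach is not made up. A row lasts 1/8 s, in which the tool goes at most 62.5 mm and 10.7 degrees, less where a joint would pass 70% of its speed; a pose out of reach is approached as far as the arm can. A call is refused whole if a number of a shift passes 6.25 or a number of a turn 10.7, either way. A call with a gripper value outside its range is refused whole. The fingers move at their own pace and stop on an object; FORCE is the grip in N (left out, the last holds). Time passes only in rows, so rows that do not move let the fingers close, or fill a call up. It gives the time, the measured TCP pose, the force, the opening and the grip force at its end, in the units of the state.
- observe(): the state, without advancing time (a new reading comes with each control period).
- capture(name): name is "scene" or "top" or "wrist"; returns the picture (480x640x3 uint8, red, green, blue); there is no depth.
- get_calibration(name): a dict with "camera_matrix" (3x3 intrinsics, pixels), "dist" ([k1, k2, p1, p2, k3] as OpenCV has them; the pictures are not rectified), "world_to_cam" (4x4, takes a point from world to camera coordinates). Camera axes: x right, y up, looking along -z (the intrinsics and any distortion apply to the point x, -y, -z); pixel columns grow to the right and rows downward; lengths in mm; the calibration is good to about 2 mm. A picture is of the moment at which its call begins: read the wrist's pose just before it. get_calibration takes no time and is no camera call; for the wrist camera it gives the pose at the moment of the call.
- hand_in(): hands the job in; it is judged then, once.
The state is a dict: "time_s": time; "qpos": joint angles; "qd": joint speeds; "tau": joint torques, N m; "eef_pos": TCP position; "ee_rot": TCP orientation; "contact_force": force on the tool from outside, world axes, zero at the start; "ft_torque": the same for the moment, N m; "finger_gap": finger opening in mm; "finger_force": force on a finger pad.
Only numpy, scipy, OpenCV 4.12 (cv2) and the standard library are available. Lean on these libraries where they do the work, as an engineer would, in place of code of your own. Each camera call takes 0.05 s, during which the arm holds its last target. There are 200 camera calls.

TASK

The wooden skewer box has a push-in stopper at each end, and both stand out with their cork showing. Hold the box and press one stopper fully home against the inside of the bent steel bracket screwed to the worktop, then turn the box and press the other stopper fully home against the bracket as well. Press them only against the bracket, not with the gripper. Leave the box released and lying flat on its underside on the worktop.

Things in the scene. Friction and masses are not known exactly. Their poses are not given: they have to be found in the camera images.
- skewer_box: Pale oblong wooden box, 120 mm long (its x), 44 mm wide (its y), 46 mm high (its z, up), about 0.25 kg, two thin darker bands round it, loose; to be gripped across its width at mid-length. Overall 160 mm long with both stoppers out, 132 with both home. Origin: centre of the underside, midway between the ends.
- stopper_a (a joint): Stopper at the box's one end (positive x side): dark-wood head 42 mm wide, 40 high, 6 thick on a narrower cork neck, centred 24 mm above the underside. Value: how far it is pushed in (m): 0 = out, 14 mm of cork bare; 0.014 = home, head flat against the box's end. Starts at 0 to 0.003. Slides with a friction of about 4 N and stays where left.
- stopper_b (a joint): Stopper at the box's other end (negative x side): dark-wood head 42 mm wide, 40 high, 6 thick on a narrower cork neck, centred 24 mm above the underside. Value: how far it is pushed in (m): 0 = out, 14 mm of cork bare; 0.014 = home, head flat against the box's end. Starts at 0 to 0.003. Slides with a friction of about 4 N and stays where left.
- tip_a (a point): Centre of the outer face of the head of the stopper at the box's positive x end (24 mm above the box's underside); 80 mm from the box's centre when out, 66 mm when home.
- tip_b (a point): Centre of the outer face of the head of the stopper at the box's negative x end (24 mm above the box's underside); 80 mm from the box's centre when out, 66 mm when home.
- bracket: Bent steel L bracket fixed to the worktop, 50 mm high; two upright legs 150 mm long, 5 mm thick. Origin: inner corner at worktop level, z up. One leg runs along its -y, inner face (plane x = 0) looking to -x; the other along its -x, inner face (plane y = 0) looking to -y. Yaw within 0.25 rad, so it opens toward the robot and its right. Press on either inner face; screwed feet (24 mm) lie outside.

How it is judged:
By the outcome, as a careful person would: the job done as asked, in the order asked, and still so for the second after the job is handed in, with the robot touching nothing.
It also fails if it takes over 53 s, if anything falls off the work surface, if the arm or the gripper's body presses on something with over 40 N, if the wrist force passes 120 N, or if a joint passes its speed limit or range.

## Working session

There is one attempt and no reset: what is moved stays moved. The work goes in short steps, Python scripts to look and compute and a shell command to move; the robot and the scene stay as the last step left them, time stands still between calls to the robot, and variables do not carry over. Pictures are saved under pics/ and viewed, at most 10 in all, crops included, and the job is handed in when it is done.

```bash
mkdir -p pics
python3 - <<'E'
from station import *
import cv2
for n in("scene","top"):
    cv2.imwrite(f"pics/{n}0.png",cv2.cvtColor(capture(n),cv2.COLOR_RGB2BGR))
    c=get_calibration(n);print(n,c)
s=observe();print(s)
E
```

```text
scene {'camera_matrix': array([[612.90534852,   0.        , 316.25146207],
       [  0.        , 612.90534852, 238.80698188],
       [  0.        ,   0.        ,   1.        ]]), 'dist': array([0.04762584, 0.        , 0.        , 0.        , 0.        ]), 'world_to_cam': array([[ 7.29590043e-01, -6.83772259e-01,  1.24042976e-02,
        -4.36529960e+02],
       [ 2.79803024e-01,  3.15004093e-01,  9.06908314e-01,
        -1.76392825e+02],
       [-6.24026151e-01, -6.58200515e-01,  4.21145396e-01,
        -1.00798904e+03],
       [ 0.00000000e+00,  0.00000000e+00,  0.00000000e+00,
         1.00000000e+00]])}
top {'camera_matrix': array([[558.58478421,   0.        , 317.83093224],
       [  0.        , 558.58478421, 234.99569953],
       [  0.        ,   0.        ,   1.        ]]), 'dist': array([0.03105991, 0.        , 0.        , 0.        , 0.        ]), 'world_to_cam': array([[ 2.22286180e-02, -9.99746521e-01, -3.57522965e-03,
        -9.71869906e+01],
       [ 9.98614552e-01,  2.20325587e-02,  4.77864403e-02,
        -5.26409466e+02],
       [-4.76955560e-02, -4.63250288e-03,  9.98851177e-01,
        -1.27377817e+03],
       [ 0.00000000e+00,  0.00000000e+00,  0.00000000e+00,
         1.00000000e+00]])}
{'time_s': 0.1, 'qpos': array([-1.37372297,  0.60006646, -0.00254013,  1.60002873,  0.00181159,
        0.94288208, -0.07978995]), 'qd': array([ 0.00011064, -0.0025469 , -0.00062322, -0.00126761,  0.00034017,
        0.00102147, -0.00025964]), 'tau': array([ 5.63378620e-03, -7.66553521e+01,  1.50273811e+00, -2.52939928e+01,
       -5.22427575e-02,  1.36415038e-02,  6.32928572e-05]), 'eef_pos': array([195.91912333, 697.58895031, 217.83850484]), 'ee_rot': array([-4.28580613e-01, -3.11217162e+00,  2.17053814e-03]), 'contact_force': array([-0.27204322,  0.28631966,  0.65136493]), 'ft_torque': array([ 0.01036632,  0.02648859, -0.00534308]), 'finger_force': 0.0, 'finger_gap': 93.30352212019415}
```

View pics/top0.png

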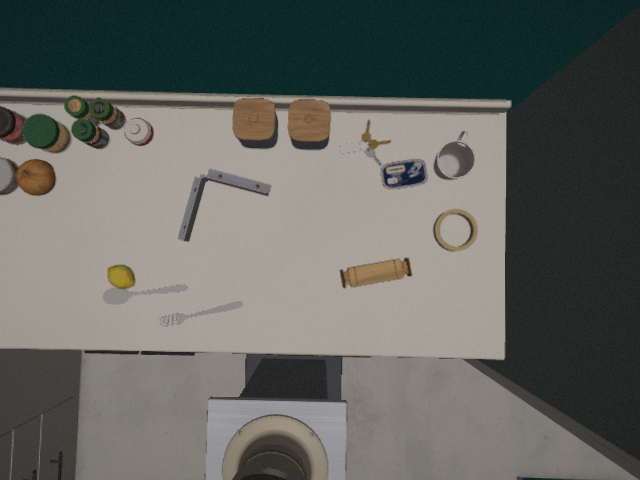

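View pics/scene0.png

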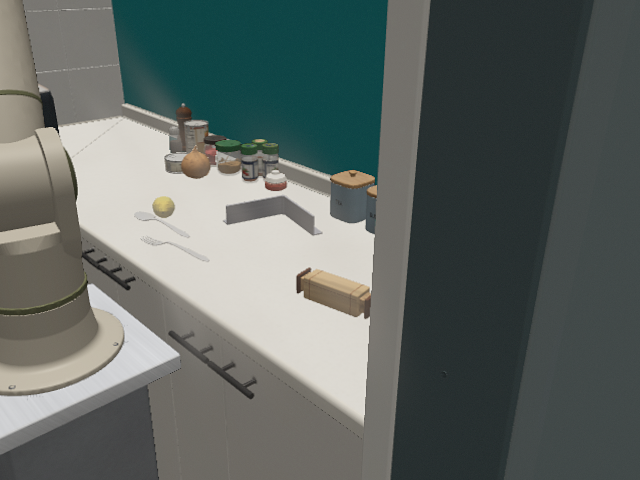

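The top view shows the box at about (376,273) with dark heads at (343,278) and (408,267). The bracket's corner is near (205,180), with legs running down and to the right. The scene view confirms the box is lying flat and the area inside the bracket is clear. Next I'll enlarge both.

```bash
cat > h.py <<'E'
import numpy as np,cv2
def ray(c,px,z):
    K,d,T=c["camera_matrix"],np.array(c["dist"]),c["world_to_cam"]
    u=cv2.undistortPoints(np.array(px,float).reshape(-1,1,2),K,d).reshape(-1,2)
    D=np.c_[u[:,0],-u[:,1],-np.ones(len(u))]@T[:3,:3]
    o=-T[:3,:3].T@T[:3,3]
    return o+D*((z-o[2])/D[:,2])[:,None]
E
python3 - <<'E'
from station import *
from h import *
im=cv2.imread("pics/top0.png");hsv=cv2.cvtColor(im,cv2.COLOR_BGR2HSV);c=get_calibration("top")
a=cv2.resize(im[160:250,170:280],None,fx=6,fy=6,interpolation=2)[:540,:660]
b=cv2.resize(im[245:300,330:425],None,fx=7,fy=7,interpolation=2)
cv2.imwrite("pics/br.png",a);cv2.imwrite("pics/bx.png",b)
m=(hsv[...,1]>60).astype(np.uint8);m[:250]=0;m[300:]=0;m[:,:330]=0;m[:,420:]=0
r=cv2.minAreaRect(np.argwhere(m)[:,::-1].astype(np.float32));print(r)
bp=cv2.boxPoints(r);print(bp,ray(c,bp,44))
d=m*(hsv[...,2]<130).astype(np.uint8)
n,l,st,ce=cv2.connectedComponentsWithStats(d)
for i in range(1,n):
    if st[i,4]>8: print(st[i],ce[i],ray(c,[ce[i]],44))
E
```

```text
((375.5159912109375, 272.5880126953125), (19.766841888427734, 69.31810760498047), 79.69515228271484)
[[339.64798 269.06403]
 [407.848   256.664  ]
 [411.384   276.112  ]
 [343.184   288.51202]] [[ 451.66230003 -136.18209326   44.        ]
 [ 482.81853404 -288.19856611   44.        ]
 [ 439.58064848 -296.68719172   44.        ]
 [ 408.47980464 -144.95463333   44.        ]]
[402 258  10  18  82] [407.07317073 267.6097561 ] [[ 458.32182287 -286.81372644   44.        ]]
[400 261   5   8  17] [402.29411765 265.11764706] [[ 463.64295988 -276.06901153   44.        ]]
[340 268  12  20  99] [344.90909091 277.4040404 ] [[ 433.31219574 -148.32088785   44.        ]]
[395 272   3   7  14] [396.35714286 275.07142857] [[ 441.12876537 -263.14625805   44.        ]]
[356 281   3   5  10] [356.7 282.7] [[ 422.10512657 -174.89514735   44.        ]]
```

View pics/br.png

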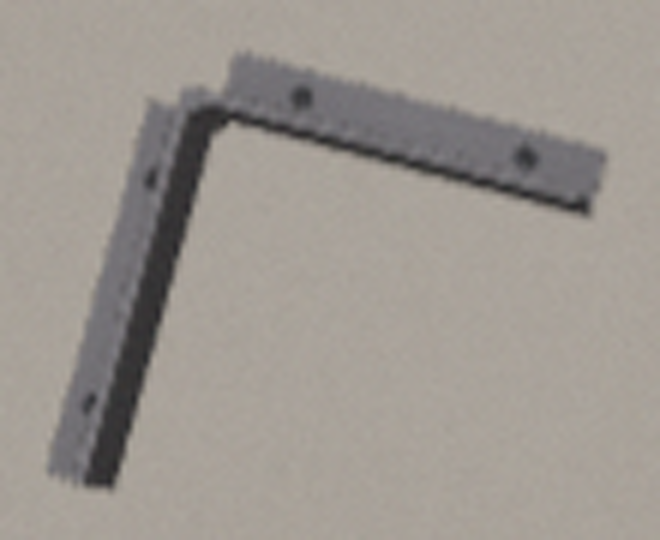

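View pics/bx.png

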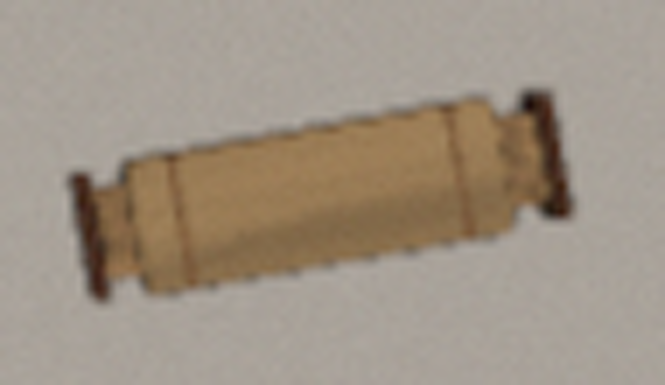

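The crops show the bracket's dark inner faces. Their worktop edges run from about (205,185) to (189,241) on the left leg and from (209,181) to (268,195) on the right leg. Both stoppers on the box show bare cork.

Run:
```python
from station import *
from h import *
from scipy.spatial.transform import Rotation as R
c=get_calibration("top")
px=np.array([[208,150],[113,485],[237,125],[588,213]])/6+[170,160]-.4
p=ray(c,px,0)[:,:2];print(p)
d1=p[1]-p[0];d2=p[3]-p[2];print("leg dirs",*[np.degrees(np.arctan2(d[1],d[0])) for d in(d1,d2)])
t=np.linalg.solve(np.c_[d1,-d2],p[2]-p[0]);co=p[0]+t[0]*d1;print("corner",co,[np.linalg.norm(q-co) for q in (p[1],p[3])])
s=observe();M=R.from_rotvec(s["ee_rot"]).as_matrix();print(M.round(3),s["eef_pos"])
for n in ("wrist",):
    w=get_calibration(n);print(w["world_to_cam"].round(3).tolist())
```

```text
[[640.86060019 182.0526789 ]
 [509.761599   214.63530203]
 [650.88653847 171.09553322]
 [619.58454959  33.76255678]]
leg dirs 166.04281212188158 -102.83994477482142
corner [652.71258544 179.10705181] [np.float64(147.2998339785216), np.float64(149.0720932743266)]
[[-0.963  0.27  -0.   ]
 [ 0.27   0.963 -0.001]
 [-0.    -0.001 -1.   ]] [195.91912333 697.58895031 217.83850484]
[[0.271, 0.963, -0.002, -723.681], [-0.933, 0.262, -0.248, 28.132], [-0.238, 0.069, 0.969, -389.215], [0.0, 0.0, 0.0, 1.0]]
```

```bash
cat >> h.py <<'E'
from scipy.spatial.transform import Rotation as R
def go(s,p,ang):
    "tool-frame shift (cm, before turning) to TCP p, and turn about tool z (deg) bringing tool x to world angle ang; tilt error"
    M=R.from_rotvec(s["ee_rot"]).as_matrix();a=np.degrees(np.arctan2(M[1,0],M[0,0]))
    print("t",round(s["time_s"],2),"tcp",s["eef_pos"].round(1),"xang",a.round(1),"tilt",M[:2,2].round(3),"F",s["contact_force"].round(1),"gap",s["finger_gap"].round(1),"ff",round(float(s["finger_force"]),1),"q",s["qpos"].round(2))
    print("shift",(M.T@(np.array(p)-s["eef_pos"])/10).round(2),"turn",round(-((ang-a+180)%360-180),1))
E
R='[[-4.1,-3.5,0],[0,0,0],1]'
python3 -m jog '[[[-4.1,-3.5,0],[0,0,0],1],[[-4.1,-3.5,0],[0,0,0],1],[[-4.1,-3.5,0],[0,0,0],1],[[-4.1,-3.5,0],[0,0,0],1],[[-4.1,-3.5,0],[0,0,0],1],[[-4.1,-3.5,0],[0,0,0],1],[[-4.1,-3.5,0],[0,0,0],1],[[-4.1,-3.5,0],[0,0,0],1],[[-4.1,-3.5,0],[0,0,0],1],[[-4.1,-3.5,0],[0,0,0],1]]'
python3 -c "
from station import *
from h import *
go(observe(),[445,-216,160],101.6)"
```

```text
time_s: 1.35
eef_pos: [496.8, 248.6, 218.5]
ee_rot: [-0.428, -3.112, 0.0]
contact_force: [0.2, 0.3, -0.1]
finger_gap: 93.1
finger_force: 0.0Traceback (most recent call last):
  File "<string>", line 4, in <module>
    go(observe(),[445,-216,160],101.6)
    ~~^^^^^^^^^^^^^^^^^^^^^^^^^^^^^^^^
  File "h.py", line 12, in go
    print("t",round(s["time_s"],2),"tcp",s["eef_pos"].round(1),"xang",a.round(1),"tilt",M[:2,2].round(3),"F",s["contact_force"].round(1),"gap",s["finger_gap"].round(1),"ff",round(float(s["finger_force"]),1),"q",s["qpos"].round(2))
                                                                                                                                               ^^^^^^^^^^^^^^^^^^^^^
AttributeError: 'float' object has no attribute 'round'
```

```bash
sed -i 's/s\["finger_gap"\].round(1)/round(float(s["finger_gap"]),1)/' h.py
python3 -m jog '[[[-0.94,-5.76,0.7],[0,0,0],1],[[-0.94,-5.76,0.7],[0,0,0],1],[[-0.94,-5.76,0.7],[0,0,0],1],[[-0.94,-5.76,0.7],[0,0,0],1],[[-0.94,-5.76,0.7],[0,0,0],1],[[-0.94,-5.76,0.7],[0,0,0],1],[[-0.94,-5.76,0.7],[0,0,0],1],[[-0.94,-5.76,0.7],[0,0,0],1],[[0,0,0],[0,0,10.45],1],[[0,0,0],[0,0,10.45],1]]' >/dev/null
python3 -m jog '[[[0,0,0],[0,0,10.45],1],[[0,0,0],[0,0,10.45],1],[[0,0,0],[0,0,10.45],1],[[0,0,0],[0,0,10.45],1],[[0,0,0],[0,0,0],1],[[0,0,0],[0,0,0],1],[[0,0,0],[0,0,0],1],[[0,0,0],[0,0,0],1],[[0,0,0],[0,0,0],1],[[0,0,0],[0,0,0],1]]' >/dev/null
python3 - <<'E'
from station import *
from h import *
c=get_calibration("wrist");im=cv2.cvtColor(capture("wrist"),cv2.COLOR_RGB2BGR);cv2.imwrite("pics/w0.png",im)
np.savez("w0.npz",**c)
go(observe(),[445.6,-216.5,9],101.6)
E
```

```text
t 3.9 tcp [ 444.  -213.8  162.6] xang 101.6 tilt [0. 0.] F [0.  0.3 0.5] gap 92.9 ff 0.0 q [ 0.07  0.43  0.36  2.19 -0.28  0.56  0.84]
shift [-0.3   0.11 15.36] turn 0.0
```

View pics/w0.png

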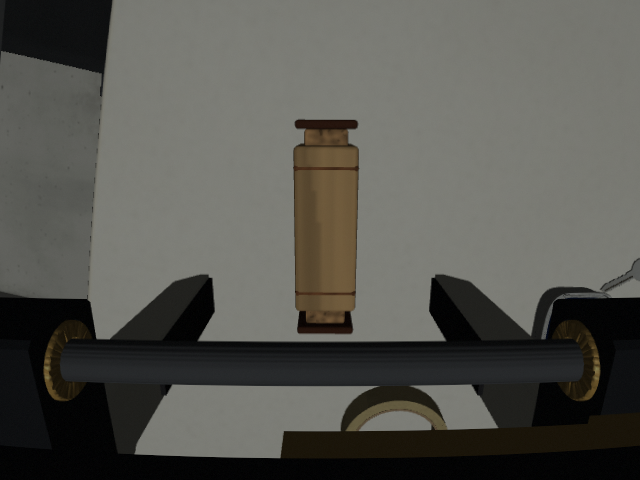

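The wrist view shows the box between the open fingers. Its bands cross the top at rows 168 and 293, over columns 295 to 357, and cork is bare at both ends (rows 121 and 330).

Run:
```python
from station import *
from h import *
c=dict(np.load("w0.npz"))
p=ray(c,[[294.5,168],[357.5,168],[295.5,293],[355,293]],46);print(p.round(1))
print("widths",np.linalg.norm(p[0]-p[1]),np.linalg.norm(p[2]-p[3]),"mid",p.mean(0))
a=(p[0]+p[1])/2-(p[2]+p[3])/2;print("yaw",np.degrees(np.arctan2(a[1],a[0])),np.linalg.norm(a))
q=ray(c,[[326,120.5],[326,146]],44);print("far head, far body end",q.round(1),np.linalg.norm(q-p.mean(0),axis=1))
```

```text
[[ 417.  -175.7   46. ]
 [ 458.3 -167.3   46. ]
 [ 434.3 -263.6   46. ]
 [ 476.4 -255.    46. ]]
widths 42.16636337783755 42.98170176883115 mid [ 446.50549663 -215.3951468    46.        ]
yaw 101.39388643040111 89.54442601664951
far head, far body end [[ 431.4 -141.2   44. ]
 [ 434.8 -157.4   44. ]] [75.75373626 59.2020619 ]
```

```bash
python3 -m jog '[[[-0.25,0.15,5],[0,0,0],1],[[0,0,5],[0,0,0],1],[[0,0,3.5],[0,0,0],1],[[0,0,2.0],[0,0,0],1],[[0,0,0],[0,0,0],1],[[0,0,0],[0,0,0],0.2],[[0,0,0],[0,0,0],0.2],[[0,0,0],[0,0,0],0.2],[[0,0,0],[0,0,0],0.2],[[0,0,0],[0,0,0],0.2]]' 45
python3 -c "
from station import *
from h import *
go(observe(),[446,-216,60],101.5)"
```

```text
time_s: 5.15
eef_pos: [446.0, -215.9, 7.8]
ee_rot: [1.985, 2.435, 0.0]
contact_force: [0.0, -0.2, 0.2]
finger_gap: 47.5
finger_force: 0.0
t 5.15 tcp [ 446.  -215.9    7.8] xang 101.6 tilt [ 0. -0.] F [ 0.  -0.2  0.2] gap 47.5 ff 0.0 q [ 0.25  0.7   0.13  2.27 -0.44  0.19  0.98]
shift [-0.01 -0.   -5.22] turn 0.1
```

```bash
python3 -m jog '[[[0,0,0],[0,0,0],0.2],[[0,0,0],[0,0,0],0.2],[[0,0,0],[0,0,0],0.2],[[0,0,0],[0,0,0],0.2],[[0,0,0],[0,0,0],0.2],[[0,0,-0.5],[0,0,0],0.2],[[0,0,-1],[0,0,0],0.2],[[0,0,-1.0],[0,0,0],0.2],[[0,0,0],[0,0,0],0.2],[[0,0,0],[0,0,0],0.2]]' 45
python3 -c "
from station import *
from h import *
go(observe(),[551,98,33],76.6)"
```

```text
time_s: 6.4
eef_pos: [446.0, -215.9, 32.8]
ee_rot: [1.985, 2.435, 0.0]
contact_force: [-0.8, 0.7, -2.8]
finger_gap: 44.1
finger_force: 45.0
t 6.4 tcp [ 446.  -215.9   32.8] xang 101.6 tilt [ 0. -0.] F [-0.8  0.7 -2.8] gap 44.1 ff 45.0 q [ 0.22  0.65  0.17  2.27 -0.43  0.25  0.97]
shift [ 2.863e+01  1.660e+01 -2.000e-02] turn 25.0
```

```bash
python3 -m jog '[[[4.09,2.37,0],[0,0,0],0.2],[[4.09,2.37,0],[0,0,0],0.2],[[4.09,2.37,0],[0,0,0],0.2],[[4.09,2.37,0],[0,0,0],0.2],[[4.09,2.37,0],[0,0,0],0.2],[[4.09,2.37,0],[0,0,0],0.2],[[4.09,2.37,0],[0,0,0],0.2],[[0,0,0],[0,0,8.33],0.2],[[0,0,0],[0,0,8.33],0.2],[[0,0,0],[0,0,8.33],0.2]]'
python3 - <<'E'
from station import *
from h import *
a=capture("top");w=capture("wrist")
t=cv2.resize(a[150:280,170:340],None,fx=3.2,fy=3.2,interpolation=2)
o=np.zeros((480,1200,3),np.uint8);o[:416,:544]=t[:416,:544];o[:,560:1200]=w
cv2.imwrite("pics/p1.png",cv2.cvtColor(cv2.resize(o,(800,320),interpolation=3),cv2.COLOR_RGB2BGR))
go(observe(),[551.1,97.8,13],76.6)
E
```

```text
time_s: 7.65
eef_pos: [550.4, 98.1, 32.2]
ee_rot: [-2.469, -1.942, 0.001]
contact_force: [0.1, -0.3, -3.0]
finger_gap: 43.9
finger_force: 45.0
t 7.75 tcp [550.4  98.1  32.1] xang 76.6 tilt [-0.001 -0.001] F [-0.1  0.3 -2.5] gap 44.0 ff 45.0 q [-0.57  0.73  0.44  2.13 -0.74  0.43  0.23]
shift [-0.01  0.08  1.91] turn -0.0
```

View pics/p1.png

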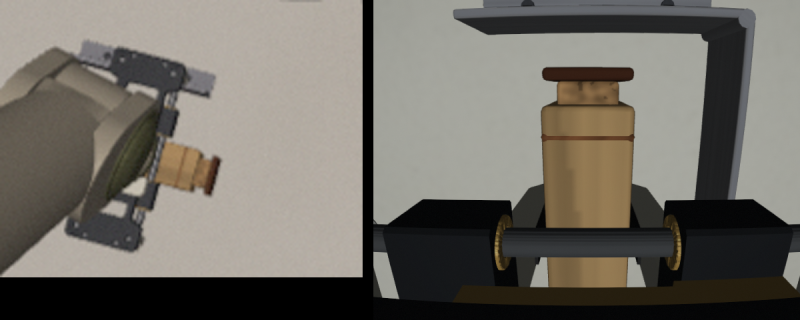

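The wrist view shows the stopper head square to the bracket leg, with a gap of a few centimetres and clear space around it. I'll lower the box and advance.

```bash
python3 -m jog '[[[0,0,1.9],[0,0,0],0.2],[[1,0,0],[0,0,0],0.2],[[1,0,0],[0,0,0],0.2],[[0.2,0,0],[0,0,0],0.2],[[0.2,0,0],[0,0,0],0.2],[[0.2,0,0],[0,0,0],0.2],[[0.2,0,0],[0,0,0],0.2],[[0.2,0,0],[0,0,0],0.2],[[0.2,0,0],[0,0,0],0.2],[[0.2,0,0],[0,0,0],0.2]]' 60
python3 -c "
from station import *
from h import *
go(observe(),[559.7,133.8,13],76.6)"
```

```text
time_s: 9.0
eef_pos: [558.6, 130.7, 13.6]
ee_rot: [2.465, 1.947, -0.0]
contact_force: [-2.0, -4.4, -2.0]
finger_gap: 43.5
finger_force: 60.0
t 9.0 tcp [558.6 130.7  13.6] xang 76.6 tilt [-0. -0.] F [-2.  -4.4 -2. ] gap 43.5 ff 60.0 q [-0.6   0.77  0.42  2.11 -0.77  0.42  0.19]
shift [0.32 0.03 0.06] turn -0.0
```

Contact at about 4.8 N, so the stopper is sliding. I'll continue until the force rises.

```bash
python3 -m jog '[[[0.1,0,0],[0,0,0],0.2],[[0.1,0,0],[0,0,0],0.2],[[0.1,0,0],[0,0,0],0.2],[[0.1,0,0],[0,0,0],0.2],[[0.05,0,0],[0,0,0],0.2],[[0,0,0],[0,0,0],0.2],[[0,0,0],[0,0,0],0.2],[[0,0,0],[0,0,0],0.2],[[0,0,0],[0,0,0],0.2],[[0,0,0],[0,0,0],0.2]]'
python3 - <<'E'
from station import *
from h import *
w=capture("wrist");np.savez("w1.npz",**get_calibration("wrist"))
cv2.imwrite("pics/p2.png",cv2.cvtColor(w,cv2.COLOR_RGB2BGR))
go(observe(),[559.7,133.8,13],76.6)
E
```

```text
time_s: 10.25
eef_pos: [559.5, 134.6, 13.7]
ee_rot: [2.465, 1.946, -0.001]
contact_force: [-1.5, -6.0, -1.0]
finger_gap: 43.9
finger_force: 60.0
t 10.3 tcp [559.5 134.6  13.7] xang 76.6 tilt [-0.    -0.001] F [-1.  -5.2 -0.5] gap 43.5 ff 60.0 q [-0.61  0.77  0.42  2.1  -0.77  0.43  0.19]
shift [-0.07  0.04  0.07] turn -0.0
```

```bash
python3 -m jog '[[[0.08,0,0],[0,0,0],0.2],[[0.08,0,0],[0,0,0],0.2],[[0.05,0,0],[0,0,0],0.2],[[0,0,0],[0,0,0],0.2],[[0,0,0],[0,0,0],0.2],[[0,0,0],[0,0,0],0.2],[[0,0,0],[0,0,0],0.2],[[0,0,0],[0,0,0],0.2],[[0,0,0],[0,0,0],0.2],[[0,0,0],[0,0,0],0.2]]'
```

```text
time_s: 11.55
eef_pos: [559.5, 134.6, 13.7]
ee_rot: [2.466, 1.944, -0.004]
contact_force: [-3.7, -12.0, 0.5]
finger_gap: 44.0
finger_force: 60.0
```

Force has risen to 12.5 N without movement, which suggests it's home. I'll add a little more press, then back off and look.

```bash
python3 -m jog '[[[0.1,0,0],[0,0,0],0.2],[[0.1,0,0],[0,0,0],0.2],[[0.1,0,0],[0,0,0],0.2],[[0,0,0],[0,0,0],0.2],[[0,0,0],[0,0,0],0.2],[[0,0,0],[0,0,0],0.2],[[0,0,0],[0,0,0],0.2],[[0,0,0],[0,0,0],0.2],[[0,0,0],[0,0,0],0.2],[[0,0,0],[0,0,0],0.2]]'
python3 -m jog '[[[-1,0,0],[0,0,0],0.2],[[-2,0,0],[0,0,0],0.2],[[-2,0,0],[0,0,0],0.2],[[0,0,0],[0,0,0],0.2],[[0,0,0],[0,0,0],0.2],[[0,0,0],[0,0,0],0.2],[[0,0,0],[0,0,0],0.2],[[0,0,0],[0,0,0],0.2],[[0,0,0],[0,0,0],0.2],[[0,0,0],[0,0,0],0.2]]'
python3 - <<'E'
from station import *
from h import *
w=capture("wrist")
cv2.imwrite("pics/p3.png",cv2.cvtColor(w[80:480,150:550],cv2.COLOR_RGB2BGR))
go(observe(),[559.7,133.8,13],76.6)
E
```

```text
time_s: 12.8
eef_pos: [559.4, 134.7, 13.8]
ee_rot: [2.466, 1.94, -0.007]
contact_force: [-5.9, -19.7, 4.4]
finger_gap: 43.5
finger_force: 60.0
time_s: 14.05
eef_pos: [549.3, 91.7, 13.6]
ee_rot: [2.465, 1.948, -0.0]
contact_force: [-0.3, -0.7, -3.8]
finger_gap: 43.9
finger_force: 60.0
t 14.1 tcp [549.3  91.6  13.6] xang 76.6 tilt [-0. -0.] F [-1.1  0.5 -2.1] gap 43.7 ff 60.0 q [-0.53  0.75  0.39  2.14 -0.77  0.39  0.26]
shift [4.34 0.04 0.06] turn 0.0
```

View pics/p3.png

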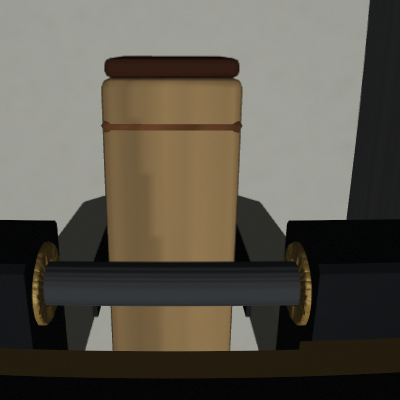

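The picture shows stopper one home, its head flat against the box end with no cork showing. Now I'll turn the box 90° so the other stopper faces the other leg.

```bash
python3 -m jog '[[[1.4,-3.0,0],[0,0,0],0.2],[[0,0,0],[0,0,-10],0.2],[[0,0,0],[0,0,-10],0.2],[[0,0,0],[0,0,-10],0.2],[[0,0,0],[0,0,-10],0.2],[[0,0,0],[0,0,-10],0.2],[[0,0,0],[0,0,-10],0.2],[[0,0,0],[0,0,-10],0.2],[[0,0,0],[0,0,-10],0.2],[[0,0,0],[0,0,-10],0.2]]'
python3 - <<'E'
from station import *
from h import *
a=capture("top");w=capture("scene")
o=np.hstack([cv2.resize(a[150:280,170:340],(400,306),interpolation=2),cv2.resize(w[170:300,200:370],(400,306),interpolation=2)])
cv2.imwrite("pics/p4.png",cv2.cvtColor(o,cv2.COLOR_RGB2BGR))
go(observe(),[523.7,112.2,13],166.6)
E
```

```text
time_s: 15.35
eef_pos: [523.4, 112.0, 13.7]
ee_rot: [0.357, 3.121, -0.0]
contact_force: [-0.7, 0.6, -2.2]
finger_gap: 43.4
finger_force: 60.0
t 15.45 tcp [523.5 111.9  13.7] xang 166.7 tilt [0. 0.] F [ 0.4  0.1 -2.8] gap 43.8 ff 60.0 q [-0.35  0.7   0.05  2.18 -0.13  0.27  1.15]
shift [-0.01  0.04  0.07] turn 0.1
```

View pics/p4.png

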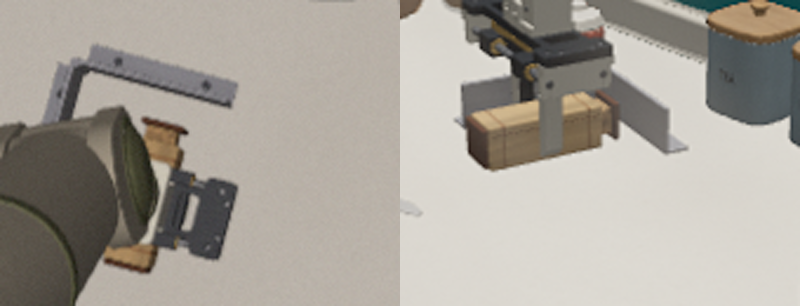

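The top and scene views show the remaining stopper, cork bare, squarely facing the other leg with open space between. I'll advance along tool −x.

```bash
python3 -m jog '[[[-1,0,0],[0,0,0],0.2],[[-1,0,0],[0,0,0],0.2],[[-0.4,0,0],[0,0,0],0.2],[[-0.2,0,0],[0,0,0],0.2],[[-0.2,0,0],[0,0,0],0.2],[[-0.2,0,0],[0,0,0],0.2],[[-0.2,0,0],[0,0,0],0.2],[[-0.2,0,0],[0,0,0],0.2],[[-0.2,0,0],[0,0,0],0.2],[[-0.2,0,0],[0,0,0],0.2]]'
python3 -m jog '[[[-0.1,0,0],[0,0,0],0.2],[[-0.1,0,0],[0,0,0],0.2],[[-0.1,0,0],[0,0,0],0.2],[[-0.1,0,0],[0,0,0],0.2],[[0,0,0],[0,0,0],0.2],[[0,0,0],[0,0,0],0.2],[[0,0,0],[0,0,0],0.2],[[0,0,0],[0,0,0],0.2],[[0,0,0],[0,0,0],0.2],[[0,0,0],[0,0,0],0.2]]'
```

```text
time_s: 16.7
eef_pos: [559.6, 103.6, 13.5]
ee_rot: [-0.365, -3.119, 0.0]
contact_force: [-3.9, 1.3, -3.3]
finger_gap: 43.5
finger_force: 60.0
time_s: 17.95
eef_pos: [564.3, 102.4, 13.7]
ee_rot: [0.366, 3.12, -0.0]
contact_force: [-3.8, 0.4, -4.0]
finger_gap: 43.6
finger_force: 60.0
```

```bash
python3 -m jog '[[[-0.1,0,0],[0,0,0],0.2],[[-0.1,0,0],[0,0,0],0.2],[[-0.1,0,0],[0,0,0],0.2],[[-0.05,0,0],[0,0,0],0.2],[[-0.05,0,0],[0,0,0],0.2],[[0,0,0],[0,0,0],0.2],[[0,0,0],[0,0,0],0.2],[[0,0,0],[0,0,0],0.2],[[0,0,0],[0,0,0],0.2],[[0,0,0],[0,0,0],0.2]]'
```

```text
time_s: 19.2
eef_pos: [568.0, 101.6, 13.6]
ee_rot: [-0.366, -3.12, 0.0]
contact_force: [-5.1, -0.0, -1.7]
finger_gap: 43.6
finger_force: 60.0
```

```bash
python3 -m jog '[[[-0.1,0,0],[0,0,0],0.2],[[-0.1,0,0],[0,0,0],0.2],[[-0.1,0,0],[0,0,0],0.2],[[0,0,0],[0,0,0],0.2],[[0,0,0],[0,0,0],0.2],[[0,0,0],[0,0,0],0.2],[[0,0,0],[0,0,0],0.2],[[0,0,0],[0,0,0],0.2],[[0,0,0],[0,0,0],0.2],[[0,0,0],[0,0,0],0.2]]'
```

```text
time_s: 20.45
eef_pos: [567.9, 101.5, 13.5]
ee_rot: [-0.364, -3.115, 0.001]
contact_force: [-11.8, 3.8, 2.4]
finger_gap: 43.7
finger_force: 60.0
```

```bash
python3 -m jog '[[[-0.1,0,0],[0,0,0],0.2],[[-0.1,0,0],[0,0,0],0.2],[[-0.1,0,0],[0,0,0],0.2],[[0,0,0],[0,0,0],0.2],[[0,0,0],[0,0,0],0.2],[[0,0,0],[0,0,0],0.2],[[0,0,0],[0,0,0],0.2],[[0,0,0],[0,0,0],0.2],[[0,0,0],[0,0,0],0.2],[[0,0,0],[0,0,0],0.2]]'
python3 -m jog '[[[1,0,0],[0,0,0],0.2],[[2,0,0],[0,0,0],0.2],[[2,0,0],[0,0,0],0.2],[[2,0,0],[0,0,0],0.2],[[0,0,0],[0,0,0],0.2],[[0,0,0.3],[0,0,0],0.2],[[0,0,0.2],[0,0,0],0.2],[[0,0,0.05],[0,0,0],0.2],[[0,0,0],[0,0,0],0.2],[[0,0,0],[0,0,0],0.2]]'
python3 - <<'E'
from station import *
from h import *
a=capture("top");w=capture("scene")
o=np.hstack([cv2.resize(a[150:280,170:340],(400,306),interpolation=2),cv2.resize(w[170:300,200:370],(400,306),interpolation=2)])
cv2.imwrite("pics/p5.png",cv2.cvtColor(o,cv2.COLOR_RGB2BGR))
go(observe(),[523.7,112.2,13],166.6)
E
```

```text
time_s: 21.7
eef_pos: [567.9, 101.4, 13.3]
ee_rot: [-0.361, -3.11, 0.002]
contact_force: [-19.6, 5.8, 8.3]
finger_gap: 43.9
finger_force: 60.0
time_s: 22.95
eef_pos: [506.0, 116.3, 8.1]
ee_rot: [0.366, 3.12, -0.0]
contact_force: [-0.0, 0.2, -3.8]
finger_gap: 43.2
finger_force: 60.0
t 23.05 tcp [505.9 116.4   8.2] xang 166.6 tilt [0. 0.] F [ 0.6 -0.7 -3.2] gap 43.7 ff 60.0 q [-0.37  0.7   0.05  2.22 -0.14  0.23  1.14]
shift [-1.83  0.   -0.48] turn 0.0
```

View pics/p5.png

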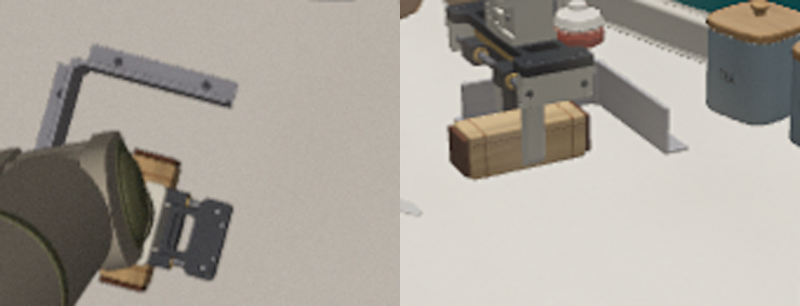

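Both heads now sit flat with no cork visible. I'll lower the last fraction, release and rise.

```bash
python3 -m jog '[[[0,0,0.04],[0,0,0],0.2],[[0,0,0],[0,0,0],0.2],[[0,0,0],[0,0,0],1],[[0,0,0],[0,0,0],1],[[0,0,0],[0,0,0],1],[[0,0,0],[0,0,0],1],[[0,0,0],[0,0,0],1],[[0,0,0],[0,0,0],1],[[0,0,0],[0,0,0],1],[[0,0,0],[0,0,0],1]]'
python3 -m jog '[[[0,0,-1],[0,0,0],1],[[0,0,-2],[0,0,0],1],[[0,0,-4],[0,0,0],1],[[0,0,-4],[0,0,0],1],[[0,0,-4],[0,0,0],1],[[2,0,-3],[0,0,0],1],[[4,0,0],[0,0,0],1],[[0,0,0],[0,0,0],1],[[0,0,0],[0,0,0],1],[[0,0,0],[0,0,0],1]]'
python3 - <<'E'
from station import *
from h import *
w=capture("scene");v=capture("wrist")
o=np.hstack([cv2.resize(w[170:300,200:370],(400,306),interpolation=2),cv2.resize(v,(400,306),interpolation=3)])
cv2.imwrite("pics/p6.png",cv2.cvtColor(o,cv2.COLOR_RGB2BGR))
go(observe(),[523.7,112.2,13],166.6)
E
```

```text
time_s: 24.3
eef_pos: [505.9, 116.4, 7.7]
ee_rot: [0.366, 3.12, -0.0]
contact_force: [-0.6, 0.4, -0.4]
finger_gap: 93.3
finger_force: 0.0
time_s: 25.55
eef_pos: [448.3, 130.1, 187.7]
ee_rot: [0.367, 3.12, -0.0]
contact_force: [-0.2, -0.2, 0.1]
finger_gap: 93.0
finger_force: 0.0
t 25.65 tcp [448.1 130.  187.5] xang 166.6 tilt [-0. -0.] F [-0.4 -0.7 -0.5] gap 93.0 ff 0.0 q [-0.51  0.34  0.14  2.21 -0.08  0.59  1.03]
shift [-7.77  0.03 17.45] turn -0.0
```

View pics/p6.png

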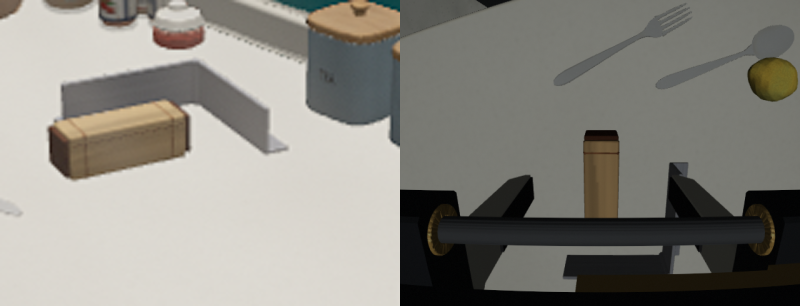

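The box is flat on the worktop and released, with both stoppers home and the arm clear. Handing in.

```bash
python3 -c "
from station import *
print(hand_in())"
```

```text
the job is handed in; nothing more can be done
None
```

Both stoppers were pressed home against the bracket, one on each leg with a 90° turn of the box between, and the box was left released and flat on the worktop; handed in at about 26 s.

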